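# Hang a bracket on the paint stand by its side slot

### The arm

A 6-joint arm with a two-finger parallel gripper is mounted at the origin on a cart in front of the work surface, level with it; the furniture and walls round the work are solid. World frame = base frame: x ahead of the robot, y to its left, z up, the work surface at z = 0. Lengths are in m, angles in rad, forces in N, time in s.
With the tool pointing down it reaches from about 0.325 to 0.875 m from the base axis. Payload 4.4 kg.
Tool frame: the origin (TCP) lies midway between the tips of the shut fingers; the grasp point (between the pads) lies behind it (robot.grip_point_offset is the z of the grasp point in the tool frame, in m); z points along the fingers, x is the direction in which the jaws open and shut, and the axes are right-handed (so a half turn about z gives the same grasp; the last joint's range is limited). The gripper opens to 85 mm and grips with 20 to 120 N. Pads are 22 mm wide; open, the fingers measure 114 mm over their backs; the gripper's body (76 mm by 85 mm) begins 54 mm behind the grasp point. The pads swing forward as they close: fully open they stand 13 mm farther back than shut.
Start: joints at [-1.375, 0.207, 1.542, -0, 1.393, -0.15], TCP at [0.195, -0.541, 0.231] pointing down, gripper open.
Joint ranges: [-2.73, 2.73], [-0.86, 2.22], [0.23, 2.46], [-1.11, 4.25], [0.08, 2.63], [-2.82, 2.82]. Speed limits (rad/s): [2.79, 2.79, 3.14, 3.14, 3.14, 3.14].

### API

Orientations are given as a rotation vector (axis times angle).
In Python, from rig import robot, camera, sign_off gives the robot as it stands.
- The arm moves only by the shell command python3 -m pendant 'ROWS' [OPENING] [FORCE]. ROWS is JSON, a list of rows, each a list of 6 numbers: the shift along the tool's x, y, z in mm, then the turn, a rotation vector about the tool's x, y, z in rad. In form: [[dx, dy, dz, rx, ry, rz], ...]. A call has 1 to 10 rows; each row is the pose to reach, as a shift and turn from the pose commanded when the call began, along the tool's axes at that moment; what a row does not reach only later rows make up. A row lasts 1/10 s, in which the tool goes at most 50 mm and 8.59 degrees, less where a joint would pass 70% of its speed; a pose out of reach is approached as far as the arm can. A call with a gripper value outside its range is refused whole. OPENING is the opening in per cent of the stroke, from 0 (shut) to 100 (fully open), set as the call begins (- or left out, the last holds). The fingers move at their own pace and stop on an object; FORCE is the grip in N (left out, the last holds). Time passes only in rows, so rows that repeat a pose let the fingers close. It gives the time, the measured TCP pose, the force and the opening at its end, in the units of the state.
- robot.observe(): the state, without advancing time (a new reading comes with each control period).
- camera(name): name is "side" or "top"; returns a dict with "image" (384x512x3 uint8, blue, green, red), "intrinsics" (3x3 intrinsics, pixels), "distortion" ([k1, k2, p1, p2, k3] as OpenCV has them; the pictures are not rectified), "eye" and "attitude" of the camera in the world. Camera axes: x right, y up, looking along -z (the intrinsics and any distortion apply to the point x, -y, -z); pixel columns grow to the right and rows downward; lengths in m; the calibration is good to about 2 mm. A picture is of the moment at which its call begins. There is no depth.
- sign_off(): hands the job in, once; it reports no verdict.
The state is a dict: "time_s": time; "joint_pos": joint angles; "dq": joint speeds; "tau": joint torques, N m; "eef_pos": TCP position; "tool_rot": TCP orientation; "wrist_force": force on the tool from outside, world axes, zero at the start; "torque": the same for the moment, N m; "gripper_width": opening from 0.0 (shut) to 1.0 (fully open).
Only numpy, scipy, OpenCV 4.12 (cv2) and the standard library are available. Lean on these libraries where they do the work, as an engineer would, in place of code of your own. Each camera call takes 0.05 s, during which the arm holds its last target. There are 200 camera calls.

### The job

Take the side-slotted bracket out of the kerfed batten and hang it by its slot on the free stud of the paint stand, like the one beside it: set its lip on the neck behind the stud's head, slide the slot sideways over the neck to its closed end and let it drop into its seat, then let go so that it hangs upright and free. Nobody has measured how high the stud is clamped, so feel your way and never press the bracket against the stand with more than 25 N; leave the other two brackets in place.

Things in the scene. Friction and masses are not known exactly. Their poses are not given: they have to be found in the camera images.
- slotted_bracket: Part to hang: flat steel plate bracket, 8 mm thick, 0.3-0.55 kg, standing on edge in an outer kerf of the batten (either one); one side edge has an open slot. Origin: where the stud's axis lies once seated, mid-thickness. z up, x square to the plate, y in the plate towards the slot's open side. Outline in (y, z) mm: closed edge y -31.5, bottom z -120, right edge y 26 below the slot. Hangs upright.
- tab (a point): Grasp point on the bracket's grip tab, 74 mm above its origin. The tab is 30 mm wide (y -15..15) and 8 mm thick, z 22..92 mm in the bracket's frame; grasp its two faces (8 mm apart along x) from above. Axes as the bracket's.
- lip (a point): Middle of the straight underside of the bracket's lip, at its y +39, z -3 mm. The slot is 12 mm high (z -15..-3); its upper edge runs level from y 6.5 out to the lip's rounded tip at y 52, its lower edge ends at y 26. So a neck below this point is still outside the slot, 8 mm clear of the lower edge.
- seat (a point): Top middle of the seat notch at the closed end of the slot, bracket y 0, z +5 mm: the notch is 13 mm wide (y -6.5..6.5) and rises 8 mm above the slot's upper edge; the slot's closed end is the notch's side, y -6.5. With the neck against the closed end the bracket can drop 8 mm until the neck bears here.
- stand: Paint stand, fixed: plywood base 18 mm thick, two slotted steel uprights 38 mm wide (front x +14 mm, tops z 195), a tin as ballast behind. Origin: on the table below the middle of the FREE stud's neck; z up, y towards the other upright at y +150. Studs point along -x, to the robot. The bracket hangs with its x, y along the stand's; its slot goes on from the -y side, moving to +y.
- free_stud (a point): Middle of the range of the free stud (stand x 0, y 0, z 162 mm), not the stud itself: it is clamped with its neck's axis 147 to 177 mm up, height not reported (see it or feel it), rigid. Neck 10 mm thick, 14 mm long (x -7..7), between a head of 24 mm in front (x -15..-7) and a collar of 30 mm behind (x 7..14).
- batten: Fixed wooden batten, 180 x 75 x 43 mm, with three cross kerfs 11 mm wide and 28 mm deep at its x -50, 0 and +50 mm. Origin: on the table below its middle; x along its length, z up. Brackets stand in the outer kerfs, bottom edges on the kerf floors 15 mm above the table, planes along the batten's y.
- holed_bracket: The other bracket in the batten, to be left there: same plate and tab, but a closed round hole of 14 mm instead of the slot, and no lip. Origin at the hole's centre, axes as for the slotted bracket.
- hung_bracket: A slotted bracket of the same kind that already hangs on the stand's other stud, 165 mm up; to be left hanging. Origin and axes as for the slotted bracket.
Mind the look-alikes: they are no part of the job. What is shaped like the slotted_bracket but yellow is not meant. Leave any purple or red look-alike of the holed_bracket alone.

How it is judged:
By the outcome, as a careful person would: the job done as asked, in the order asked, and still so for the second after the job is handed in, with the robot touching nothing.
It also fails if it takes over 58 s, if anything falls off the work surface, if the arm or the gripper's body presses on something with over 40 N, if the wrist force passes 120 N, or if a joint passes its speed limit or range.

## Working session

There is one attempt and no reset: what is moved stays moved. The work goes in short steps, Python scripts to look and compute and a shell command to move; the robot and the scene stay as the last step left them, time stands still between calls to the robot, and variables do not carry over. Pictures are saved under pics/ and viewed, about 8 in all and at most 12, crops included, and the job is handed in when it is done.

```bash
mkdir -p pics; ls
cat > h.py <<'E'
import numpy as np, cv2
from rig import robot, camera
from scipy.spatial.transform import Rotation as R
def att(a):
    a=np.array(a,float)
    if a.shape==(3,3): return a
    return (R.from_rotvec(a) if a.size==3 else R.from_quat(a)).as_matrix()
def snap(n,fn):
    c=camera(n); cv2.imwrite('pics/'+fn+'.png',c['image']); 
    np.save('pics/'+fn+'.npy',np.array(c,dtype=object),allow_pickle=True); return c
def load(fn): return np.load('pics/'+fn+'.npy',allow_pickle=True).item()
def ray(c,uv):
    p=cv2.undistortPoints(np.array([[uv]],float),np.array(c['intrinsics']),np.array(c['distortion']))[0,0]
    d=att(c['attitude'])@np.array([p[0],-p[1],-1.]); return np.array(c['eye'],float),d/np.linalg.norm(d)
def onz(c,uv,z):
    e,d=ray(c,uv); return e+d*(z-e[2])/d[2]
def tri(c1,u1,c2,u2):
    e1,d1=ray(c1,u1);e2,d2=ray(c2,u2)
    s=np.linalg.lstsq(np.c_[d1,-d2],e2-e1,rcond=None)[0]
    a=e1+s[0]*d1;b=e2+s[1]*d2; return (a+b)/2,np.linalg.norm(a-b)
def proj(c,P):
    A=att(c['attitude']); q=A.T@(np.array(P,float)-np.array(c['eye']))
    q=np.array([[q[0],-q[1],-q[2]]])
    return cv2.projectPoints(q,np.zeros(3),np.zeros(3),np.array(c['intrinsics']),np.array(c['distortion']))[0].ravel()
E
python3 - <<'E'
from h import *
a=snap('side','s0');b=snap('top','t0')
for c in(a,b): print(c['eye'],c['attitude'],c['intrinsics'],c['distortion'])
print(robot.observe(),robot.grip_point_offset)
cv2.imwrite('pics/both.png',np.vstack([cv2.resize(a['image'],(400,300)),cv2.resize(b['image'],(400,300))]))
E
```

```text
pics
[ 0.19443316 -1.06812962  0.88041403] [ 0.97826376 -0.14150915 -0.24395152] [[376.59354983   0.         268.88635387]
 [  0.         376.59354983 190.11734581]
 [  0.           0.           1.        ]] [-0.04681141  0.          0.          0.          0.        ]
[3.10391551e-01 3.84445419e-04 1.59675216e+00] [ 0.09959582 -0.11835938 -1.57785834] [[439.96564009   0.         254.49355589]
 [  0.         439.96564009 191.89817308]
 [  0.           0.           1.        ]] [-0.04950667  0.          0.          0.          0.        ]
{'time_s': 0.1, 'joint_pos': array([-1.37450789e+00,  2.07350250e-01,  1.54281666e+00, -2.18037583e-05,
        1.39350382e+00, -1.50525818e-01]), 'dq': array([ 0.00091734, -0.00375678, -0.00396565,  0.00038164,  0.00093816,
       -0.00118456]), 'tau': array([ 5.88244366e-04, -3.84085178e+01, -2.92550057e+01, -7.69973576e-05,
        4.84875636e-03, -1.65824662e-05]), 'eef_pos': array([ 0.19527812, -0.54009538,  0.23023046]), 'tool_rot': array([-2.57025234e+00,  1.80401833e+00,  2.38257076e-03]), 'wrist_force': array([-0.34280963, -0.34863364,  0.35962733]), 'torque': array([-0.02711993, -0.06725085, -0.00622963]), 'gripper_width': 0.9970689263248638} -0.0187
```

View pics/s0.png

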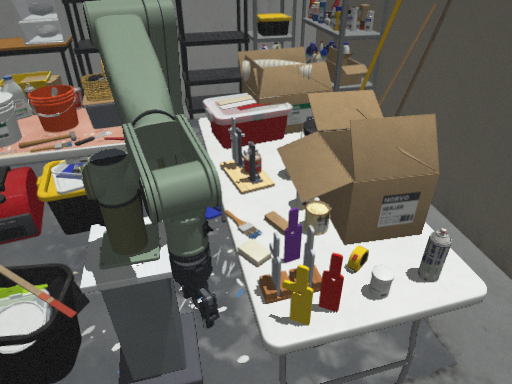

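View pics/t0.png

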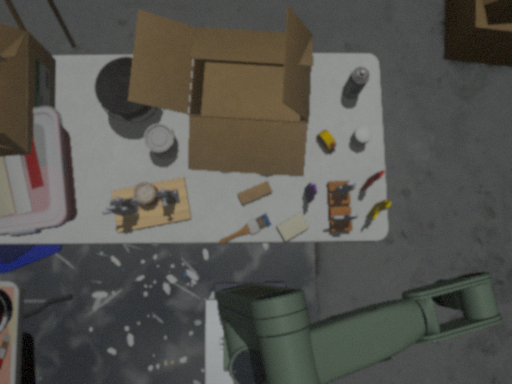

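Side view: the batten is around (290,280) with grey brackets at about (277,262) and (309,255). Yellow, red and purple look-alikes stand beside it. The stand is at (245,165). In the top view the batten is at (340,206) and the stand at (150,203). I'll enlarge these.

Run:
```python
from h import *
a=load('s0')['image'];b=load('t0')['image']
def cr(i,x,y,w,h,s): return cv2.resize(i[y:y+h,x:x+w],(w*s,h*s),interpolation=cv2.INTER_CUBIC)
A=cr(a,255,222,80,60,5);B=cr(a,215,115,80,60,5);C=cr(b,300,172,80,60,5) ;D=cr(b,105,172,80,60,5)
cv2.imwrite('pics/q.png',np.vstack([np.hstack([A,B]),np.hstack([C,D])]))
```

```text
(no output)
```

View pics/q.png

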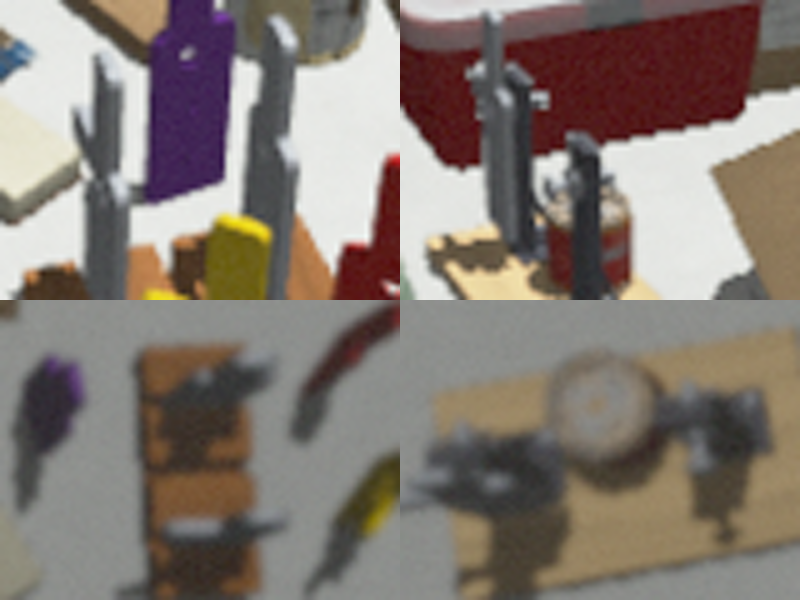

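Two grey brackets stand in the batten. The one at side (277,262), the kerf nearer the robot, has an open slot with its lip pointing away from the camera (world +y), so it is the slotted bracket. The one at side (309,255) has full edges and no lip, so it is the holed one. Yellow, red and purple are look-alikes. On the stand, the free stud is on the right upright in the top view, and the hung bracket is on the left one.

Run:
```python
from h import *
a=load('s0');b=load('t0')
hsv=cv2.cvtColor(b['image'],cv2.COLOR_BGR2HSV)
def rect(mask,z,name):
    k=cv2.morphologyEx(mask,cv2.MORPH_CLOSE,np.ones((9,9),np.uint8))
    k=cv2.morphologyEx(k,cv2.MORPH_OPEN,np.ones((3,3),np.uint8))
    cs=max(cv2.findContours(k,0,1)[0],key=cv2.contourArea)
    P=np.array([onz(b,p[0].astype(float),z)[:2] for p in cs],np.float32)*1000
    r=cv2.minAreaRect(P);print(name,r,'box',cv2.boxPoints(r).round(0).tolist(),'px',cs[:,0].min(0),cs[:,0].max(0))
print(hsv[180,335],hsv[215,122+60],hsv[225,130],hsv[150,350])
roi=np.zeros(hsv.shape[:2],np.uint8);roi[170:240,320:358]=1
rect(cv2.inRange(hsv,(3,90,40),(16,255,255))*roi,.043,'batten')
roi[:]=0;roi[172:240,105:195]=1
rect(cv2.inRange(hsv,(10,60,60),(28,255,255))*roi,.018,'base')
# candidate tab-top pixels side
for n,uv in [('tabtop S',(276.2,233.4)),('tabtop H',(311.5,226.5))]: print(n,onz(a,uv,.227))
for n,uv in [('S',(355.5,276)),('H',(353.5,245.5))]: pass
for n,uv in [('S',(300+272/5,172+222/5)),('H',(300+265/5,172+62/5))]: print('top',n,onz(b,uv,.227))
```

```text
[ 15  24 130] [ 19  91 152] [18 73 70] [ 80   6 130]
batten ((474.25140380859375, -321.1274108886719), (174.74961853027344, 75.020263671875), 2.032808303833008) box [[386.0, -287.0], [388.0, -362.0], [563.0, -356.0], [560.0, -281.0]] px [328 182] [351 230]
base ((487.92327880859375, 355.7867431640625), (153.04913330078125, 266.8062744140625), 10.265326499938965) box [[389.0, 473.0], [436.0, 211.0], [587.0, 238.0], [539.0, 501.0]] px [116 178] [189 231]
tabtop S [ 0.42660661 -0.32656859  0.227     ]
tabtop H [ 0.52868053 -0.32352698  0.227     ]
top S [ 0.42095969 -0.32948471  0.227     ]
top H [ 0.52252396 -0.32925462  0.227     ]
```

Run:
```python
from h import *
a=load('s0')['image'];b=load('t0')['image']
def cr(i,x,y,w,h,s):
    o=cv2.resize(i[y:y+h,x:x+w],(w*s,h*s),interpolation=cv2.INTER_CUBIC); o=cv2.convertScaleAbs(o,alpha=1.4)
    for k in range(0,w,10): cv2.line(o,(k*s,0),(k*s,6),(0,0,255),1);cv2.putText(o,str(x+k),(k*s,16),0,.35,(0,0,255))
    for k in range(0,h,10): cv2.line(o,(0,k*s),(6,k*s),(0,0,255),1);cv2.putText(o,str(y+k),(8,k*s+4),0,.35,(0,0,255))
    return o
cv2.imwrite('pics/q2.png',np.hstack([cr(a,225,130,40,60,10),cr(b,145,182,40,60,10)]))
```

```text
(no output)
```

View pics/q2.png

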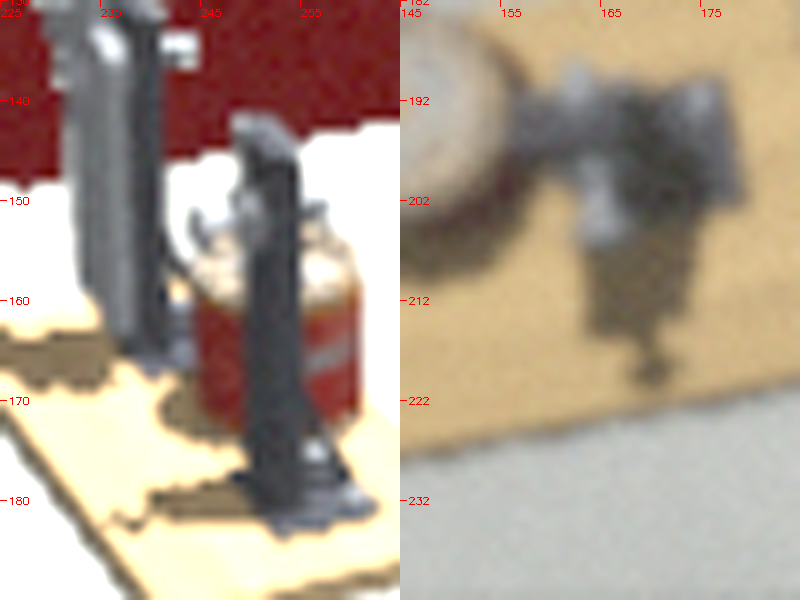

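Run:
```python
from h import *
o=robot.observe(); T=R.from_rotvec(o['tool_rot']).as_matrix()
# target tool: x along bracket -x or +x (yaw 2deg), z down
for s in (0,np.pi):
    psi=np.radians(2)+s; X=np.array([np.cos(psi),np.sin(psi),0]);Z=np.array([0,0,-1.]);G=np.c_[X,np.cross(Z,X),Z]
    print(s,R.from_matrix(T.T@G).as_rotvec(), T.T@(np.array([.424,-.326,.30])-o['eef_pos'])*1000, 'q6', o['joint_pos'])
print(T.round(3))
```

```text
0 [-0.00154627  0.00159577 -1.25888431] [-123.74695768 -287.89630795  -69.43144066] q6 [-1.37450789e+00  2.07350250e-01  1.54281666e+00 -2.18037583e-05
  1.39350382e+00 -1.50525818e-01]
3.141592653589793 [1.73801948e-03 1.68410444e-03 1.88270710e+00] [-123.74695768 -287.89630795  -69.43144066] q6 [-1.37450789e+00  2.07350250e-01  1.54281666e+00 -2.18037583e-05
  1.39350382e+00 -1.50525818e-01]
[[ 0.34  -0.94  -0.   ]
 [-0.94  -0.34   0.002]
 [-0.002 -0.    -1.   ]]
```

The free stud's head is at side (244.5,152.5) and top (165,203.5), its rear nut at top (163,190). The upright is the dark strip at side (252,143–180).

```bash
python3 - <<'E'
from h import *
a=load('s0');b=load('t0')
P,e=tri(a,(244.6,152.6),b,(165.2,203.5)); print('head',P,e)
for z in(.15,.16,.17): print(z,onz(a,(244.6,152.6),z),onz(b,(165.2,203.5),z))
print('nut',tri(a,(256.3,151),b,(163,190)))
print('upright top', onz(a,(249,142.5),.195),onz(a,(254,144.5),.195),onz(b,(162,194),.195))
E
python3 -m pendant '[[-13,-29,-40,0,0,-0.13],[-26,-58,-70,0,0,-0.26],[-40,-90,-80,0,0,-0.39],[-53,-120,-80,0,0,-0.52],[-66,-150,-80,0,0,-0.65],[-79,-180,-80,0,0,-0.78],[-92,-210,-80,0,0,-0.91],[-105,-240,-80,0,0,-1.04],[-115,-265,-75,0,0,-1.17],[-124,-288,-70,0,0,-1.26]]' 60
```

```text
head [0.4732492  0.27686536 0.15629936] 0.00416984326572821
0.15 [0.47353917 0.2885768  0.15      ] [0.47604165 0.27777648 0.15      ]
0.16 [0.46971797 0.27000231 0.16      ] [0.47489667 0.27585914 0.16      ]
0.17 [0.46589677 0.25142783 0.17      ] [0.47375169 0.27394179 0.17      ]
nut (array([0.5216657 , 0.28521521, 0.15267072]), np.float64(0.001664252931093191))
upright top [0.49255286 0.28624841 0.195     ] [0.50800374 0.26356098 0.195     ] [0.50170694 0.27997971 0.195     ]
time_s: 1.1
eef_pos: [0.425, -0.325, 0.3008]
tool_rot: [-3.141, -0.065, 0.0]
wrist_force: [0.6, -0.3, -0.6]
gripper_width: 0.597
```

Run:
```python
from h import *
a=snap('side','s1');b=snap('top','t1')
def cr(i,x,y,w,h,s):
    o=cv2.resize(i[y:y+h,x:x+w],(w*s,h*s),interpolation=cv2.INTER_CUBIC); o=cv2.convertScaleAbs(o,alpha=1.3)
    for k in range(0,w,10): cv2.line(o,(k*s,0),(k*s,6),(0,0,255),1);cv2.putText(o,str(x+k),(k*s,16),0,.35,(0,0,255))
    for k in range(0,h,10): cv2.line(o,(0,k*s),(6,k*s),(0,0,255),1);cv2.putText(o,str(y+k),(8,k*s+4),0,.35,(0,0,255))
    return o
cv2.imwrite('pics/q3.png',cr(a['image'],240,190,100,75,8))
for P in [(.424,-.326,.227),(.425,-.325,.3),(.425,-.326,.209)]: print(P,proj(a,P),proj(b,P))
```

```text
(0.424, -0.326, 0.227) [275.20679785 233.42938853] [353.25859864 215.44502449]
(0.425, -0.325, 0.3) [275.98998819 211.29765913] [358.63298504 213.01806253]
(0.425, -0.326, 0.209) [275.43933648 238.48253418] [351.92562551 215.61439127]
```

View pics/q3.png

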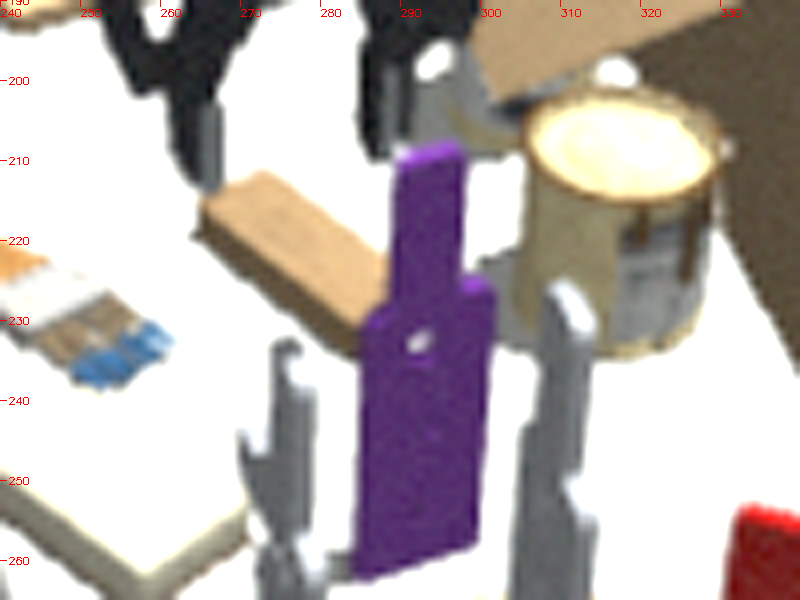

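The bracket in the near kerf is confirmed as the slotted one: grey, with a slot gap at (273,250) and its tab top at (276,235), level with the fingers. I'll descend and grip.

```bash
python3 -m pendant '[[0,4,40,0,0,0],[0,4,80,0,0,0],[0,4,111,0,0,0],[0,4,111,0,0,0]]' && python3 -m pendant '[[0,0,0,0,0,0],[0,0,0,0,0,0],[0,0,0,0,0,0],[0,0,0,0,0,0],[0,0,0,0,0,0],[0,0,0,0,0,0]]' 0 40
```

```text
time_s: 1.6
eef_pos: [0.4207, -0.3275, 0.1846]
tool_rot: [-3.132, -0.054, 0.013]
wrist_force: [-1.1, 0.8, -0.2]
gripper_width: 0.598
time_s: 2.2
eef_pos: [0.4256, -0.3318, 0.193]
tool_rot: [3.137, 0.056, 0.006]
wrist_force: [0.6, -1.0, 6.3]
gripper_width: 0.089
```

```bash
python3 -m pendant '[[0,0,0,0,0,0],[0,0,0,0,0,0],[0,0,0,0,0,0]]' - 90; python3 -m pendant '[[0,0,-10,0,0,0],[0,0,-25,0,0,0],[0,0,-45,0,0,0],[0,0,-70,0,0,0],[0,0,-100,0,0,0],[0,0,-100,0,0,0],[0,0,-100,0,0,0],[0,0,-100,0,0,0]]'
python3 - <<'E'
from h import *
a=snap('side','s2');b=snap('top','t2')
def cr(i,x,y,w,h,s):
    o=cv2.resize(i[y:y+h,x:x+w],(w*s,h*s),interpolation=cv2.INTER_CUBIC); o=cv2.convertScaleAbs(o,alpha=1.3)
    for k in range(0,w,10): cv2.line(o,(k*s,0),(k*s,6),(0,0,255),1);cv2.putText(o,str(x+k),(k*s,16),0,.35,(0,0,255))
    for k in range(0,h,10): cv2.line(o,(0,k*s),(6,k*s),(0,0,255),1);cv2.putText(o,str(y+k),(8,k*s+4),0,.35,(0,0,255))
    return o
cv2.imwrite('pics/q4.png',cr(a['image'],240,175,100,75,8))
print(robot.observe())
E
```

```text
time_s: 2.5
eef_pos: [0.4256, -0.3319, 0.1931]
tool_rot: [3.137, 0.056, 0.006]
wrist_force: [-0.4, -0.3, 6.7]
gripper_width: 0.08
time_s: 3.3
eef_pos: [0.4231, -0.329, 0.2875]
tool_rot: [-3.137, -0.056, 0.006]
wrist_force: [-1.2, 0.6, -5.2]
gripper_width: 0.079
{'time_s': 3.4, 'joint_pos': array([-8.22473082e-01,  8.79390491e-02,  1.56005406e+00, -7.38199041e-05,
        1.49874624e+00, -8.58470469e-01]), 'dq': array([-0.00130189, -0.0020867 , -0.01235453, -0.00095843, -0.0006004 ,
       -0.00083449]), 'tau': array([ 1.43505054e-02, -3.68940461e+01, -3.26975405e+01,  1.67793967e-02,
        3.95807927e-02, -1.21227913e-04]), 'eef_pos': array([ 0.42321926, -0.32917073,  0.28759703]), 'tool_rot': array([-3.13729453, -0.05648194,  0.00547275]), 'wrist_force': array([ 0.09335198,  0.29713303, -5.01064832]), 'torque': array([-0.01222348,  0.01335531,  0.00526521]), 'gripper_width': 0.07710478832516648}
```

View pics/q4.png

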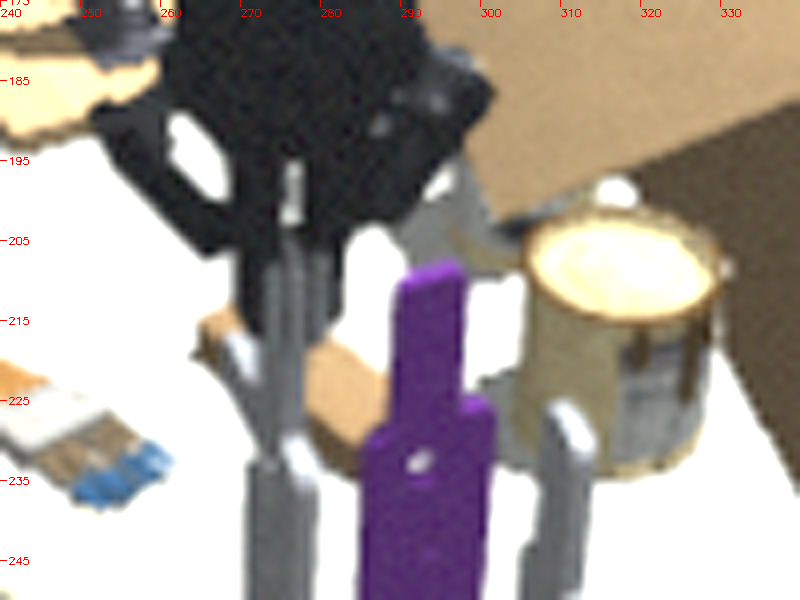

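Held: gap 6.5–7 mm, bracket load about 5 N, and the moment is near zero. Now I'll carry it to just off the stud's -y side.

```bash
python3 -m pendant '[[0,-30,0,0,0,0],[2,-75,0,0,0,0],[5,-125,0,0,0,0],[7,-175,0,0,0,0],[10,-225,0,0,0,0],[18,-270,0,0,0,-0.03],[30,-318,0,0,0,-0.06],[44,-364,0,0,0,-0.09],[58,-410,0,0,0,-0.12],[70,-450,0,0,0,-0.143]]' ; python3 -m pendant '[[10,-30,0,0,0,0],[12,-60,0,0,0,0],[12,-75,0,0,0,0],[12,-80,0,0,0,0],[12,-80,0,0,0,0],[12,-80,0,0,0,0],[12,-80,0,0,0,0]]'
python3 - <<'E'
from h import *
a=snap('side','s3');b=snap('top','t3')
def cr(i,x,y,w,h,s):
    o=cv2.resize(i[y:y+h,x:x+w],(w*s,h*s),interpolation=cv2.INTER_CUBIC); o=cv2.convertScaleAbs(o,alpha=1.3)
    for k in range(0,w,10): cv2.line(o,(k*s,0),(k*s,6),(0,0,255),1);cv2.putText(o,str(x+k),(k*s,16),0,.35,(0,0,255))
    for k in range(0,h,10): cv2.line(o,(0,k*s),(6,k*s),(0,0,255),1);cv2.putText(o,str(y+k),(8,k*s+4),0,.35,(0,0,255))
    return o
cv2.imwrite('pics/q5.png',np.hstack([cr(a['image'],220,125,50,75,8),cr(b['image'],145,165,50,75,8)]))
o=robot.observe();print(o['eef_pos'],o['tool_rot'],o['wrist_force'],o['torque'])
E
```

```text
time_s: 4.4
eef_pos: [0.4774, 0.1244, 0.289]
tool_rot: [-3.128, -0.284, 0.003]
wrist_force: [1.0, 0.5, -5.7]
gripper_width: 0.08
time_s: 5.1
eef_pos: [0.4758, 0.2015, 0.2903]
tool_rot: [3.129, 0.278, 0.0]
wrist_force: [-0.5, -0.6, -5.0]
gripper_width: 0.077
[0.47586859 0.20178208 0.29041266] [3.12900047e+00 2.78143205e-01 4.52438877e-04] [-0.09494593  0.1882041  -4.40261507] [ 0.00046305 -0.00894421 -0.0192092 ]
```

View pics/q5.png

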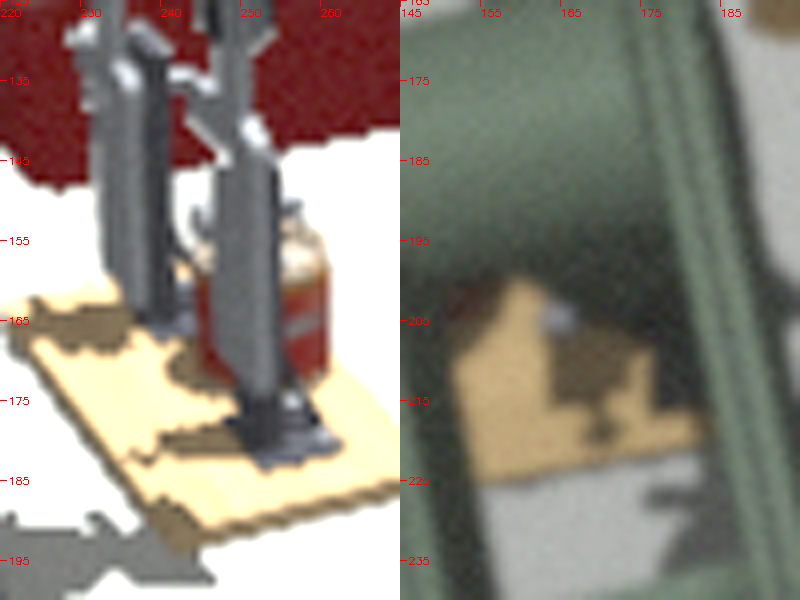

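Run:
```python
from h import *
a=load('s3');b=load('t3')
o=robot.observe();p=o['eef_pos'];X=R.from_rotvec(o['tool_rot']).as_matrix()
bx=X[:,0];by=-X[:,1];org=p-np.array([0,0,.058]);print(bx,by)
for y,z in[(-31.5,22),(-15,22),(-23,22),(52,-3),(26,22),(-31.5,-120),(39,-3)]:
    print(y,z,*[proj(a,org+bx*s*.004+by*y/1e3+[0,0,z/1e3]).round(1) for s in(-1,1)])
for h in(.147,.152,.157,.162):
    N=np.array([.484,.279,h]); print(h,proj(a,N-.011*bx).round(1),proj(a,N+.011*bx).round(1),proj(b,N-.011*bx).round(1))
# base corner geometry: hung tab top
H=np.array([.484,.279,0])+.15*by
print('hung tabtop',proj(a,H+[0,0,.257]),proj(b,H+[0,0,.257]))
```

```text
[9.84320271e-01 1.76390292e-01 2.64423030e-04] [-1.76390219e-01  9.84320280e-01 -2.78626019e-04]
-31.5 22 [251.7 142. ] [253.7 141.6]
-15 22 [250.  140.3] [251.9 139.9]
-23 22 [250.8 141.1] [252.8 140.7]
52 -3 [243.4 139.2] [245.3 138.8]
26 22 [245.8 136. ] [247.7 135.6]
-31.5 -120 [252.3 174.6] [254.2 174.2]
39 -3 [244.7 140.5] [246.5 140.1]
0.147 [245.1 154.5] [250.1 153.5] [165.6 204.5]
0.152 [245.1 153.5] [250.  152.4] [165.3 204.3]
0.157 [245.1 152.4] [250.  151.3] [165.  204.1]
0.162 [245.  151.3] [250.  150.2] [164.7 204. ]
hung tabtop [233.3217087 116.1199217] [110.09514958 206.00194577]
```

```bash
python3 -m pendant '[[12,0,0,0,0,0],[22,0,0,0,0,0],[22,-18,15,0,0,0],[22,-36,30,0,0,0],[22,-36,44,0,0,0],[22,-36,44,0,0,0],[22,-36,44,0,0,0],[22,-36,44,0,0,0],[22,-36,44,0,0,0],[22,-36,44,0,0,0]]'
python3 - <<'E'
from h import *
a=snap('side','s4')
def cr(i,x,y,w,h,s):
    o=cv2.resize(i[y:y+h,x:x+w],(w*s,h*s),interpolation=cv2.INTER_CUBIC); o=cv2.convertScaleAbs(o,alpha=1.5)
    for k in range(0,w,5): cv2.line(o,(k*s,0),(k*s,6),(0,0,255),1);cv2.putText(o,str(x+k),(k*s,16),0,.35,(0,0,255))
    for k in range(0,h,5): cv2.line(o,(0,k*s),(6,k*s),(0,0,255),1);cv2.putText(o,str(y+k),(8,k*s+4),0,.35,(0,0,255))
    return o
cv2.imwrite('pics/q6.png',cr(a['image'],230,130,40,55,10))
o=robot.observe();print(o['eef_pos'],o['tool_rot'],o['wrist_force'],o['torque'])
E
```

```text
time_s: 6.2
eef_pos: [0.4911, 0.2423, 0.2468]
tool_rot: [-3.128, -0.281, -0.001]
wrist_force: [0.3, -0.7, -4.5]
gripper_width: 0.078
[0.491065   0.24224806 0.24673538] [-3.12858033e+00 -2.80695684e-01 -1.31433011e-03] [-5.93684096e-01 -2.45100074e-03 -5.17726027e+00] [-0.0184658  -0.0410507  -0.04365395]
```

View pics/q6.png

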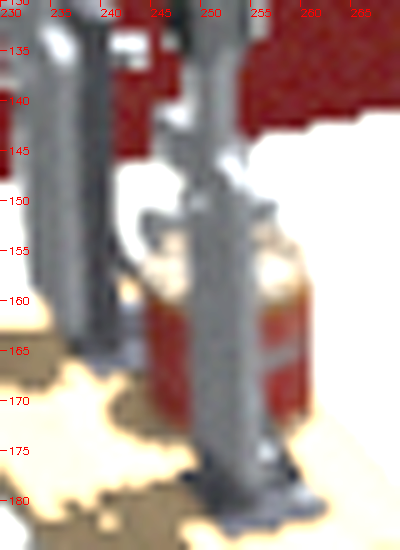

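Lip at (247,144) is above and just right of (behind) the head at (245,152.5), as wanted. I'll lower it and feel for contact.

```bash
python3 -m pendant '[[0,0,4,0,0,0],[0,0,8,0,0,0],[0,0,10,0,0,0],[0,0,12,0,0,0],[0,0,12,0,0,0]]'; python3 -m pendant '[[0,0,2,0,0,0],[0,0,4,0,0,0],[0,0,4,0,0,0]]'; python3 -m pendant '[[0,0,2,0,0,0],[0,0,4,0,0,0],[0,0,4,0,0,0]]'
```

```text
time_s: 6.75
eef_pos: [0.4906, 0.2421, 0.2337]
tool_rot: [3.129, 0.281, -0.001]
wrist_force: [-0.1, -0.4, -4.7]
gripper_width: 0.079
time_s: 7.05
eef_pos: [0.4906, 0.2421, 0.2299]
tool_rot: [3.129, 0.281, -0.001]
wrist_force: [0.2, -1.4, -4.3]
gripper_width: 0.079
time_s: 7.35
eef_pos: [0.4913, 0.2422, 0.2274]
tool_rot: [-3.129, -0.281, -0.002]
wrist_force: [-1.7, -1.5, 1.6]
gripper_width: 0.077
```

```bash
python3 -m pendant '[[0,0,1,0,0,0],[0,0,2,0,0,0],[0,0,2,0,0,0]]'; python3 -m pendant '[[0,0,1,0,0,0],[0,0,2,0,0,0],[0,0,2,0,0,0]]'
```

```text
time_s: 7.65
eef_pos: [0.4916, 0.2422, 0.2272]
tool_rot: [-3.129, -0.281, -0.004]
wrist_force: [-4.0, -3.3, 9.4]
gripper_width: 0.084
time_s: 7.95
eef_pos: [0.4918, 0.2421, 0.227]
tool_rot: [-3.129, -0.281, -0.006]
wrist_force: [-6.4, -4.0, 15.7]
gripper_width: 0.079
```

```bash
python3 -m pendant '[[0,0,-3,0,0,0],[0,0,-3,0,0,0],[0,0,-3,0,0,0]]'; python3 -m pendant '[[1,0,0,0,0,0],[2,0,0,0,0,0],[2,0,0,0,0,0]]'; python3 -m pendant '[[1,0,0,0,0,0],[2,0,0,0,0,0],[2,0,0,0,0,0]]'
```

```text
time_s: 8.25
eef_pos: [0.4914, 0.2421, 0.2272]
tool_rot: [-3.129, -0.281, -0.003]
wrist_force: [-3.6, -2.1, 8.5]
gripper_width: 0.083
time_s: 8.55
eef_pos: [0.4921, 0.2423, 0.2272]
tool_rot: [3.128, 0.282, -0.002]
wrist_force: [-5.8, -4.4, 10.4]
gripper_width: 0.079
time_s: 8.85
eef_pos: [0.4928, 0.2424, 0.2272]
tool_rot: [3.128, 0.282, -0.008]
wrist_force: [-8.4, -5.3, 12.4]
gripper_width: 0.08
```

```bash
python3 -m pendant '[[-2,0,-1,0,0,0],[-4,0,-1,0,0,0],[-4,0,-1,0,0,0]]'; python3 -m pendant '[[-1,0,0,0,0,0],[-2,0,0,0,0,0],[-2,0,0,0,0,0]]'; python3 -m pendant '[[-1,0,0,0,0,0],[-2,0,0,0,0,0],[-2,0,0,0,0,0]]';python3 -m pendant '[[-1,0,0,0,0,0],[-2,0,0,0,0,0],[-2,0,0,0,0,0]]'
```

```text
time_s: 9.15
eef_pos: [0.4913, 0.2422, 0.2273]
tool_rot: [-3.129, -0.281, -0.003]
wrist_force: [-3.1, -2.7, 5.7]
gripper_width: 0.081
time_s: 9.45
eef_pos: [0.4905, 0.242, 0.2273]
tool_rot: [-3.129, -0.28, -0.007]
wrist_force: [1.5, -0.8, 3.7]
gripper_width: 0.078
time_s: 9.75
eef_pos: [0.489, 0.2419, 0.2273]
tool_rot: [-3.128, -0.28, -0.009]
wrist_force: [4.7, -0.9, 3.4]
gripper_width: 0.077
time_s: 10.05
eef_pos: [0.4867, 0.2418, 0.2272]
tool_rot: [-3.127, -0.28, -0.007]
wrist_force: [5.3, -0.0, 4.1]
gripper_width: 0.075
```

```bash
python3 -m pendant '[[-1,0,0,0,0,0],[-2,0,0,0,0,0],[-2,0,0,0,0,0]]'; python3 -m pendant '[[-1,0,0,0,0,0],[-2,0,0,0,0,0],[-2,0,0,0,0,0]]'
```

```text
time_s: 10.35
eef_pos: [0.4845, 0.2415, 0.2271]
tool_rot: [-3.127, -0.28, -0.007]
wrist_force: [4.3, 1.4, 4.1]
gripper_width: 0.081
time_s: 10.65
eef_pos: [0.4836, 0.2414, 0.2272]
tool_rot: [-3.127, -0.28, -0.011]
wrist_force: [8.1, 1.2, 2.6]
gripper_width: 0.079
```

```bash
python3 -m pendant '[[-1,0,0,0,0,0],[-2,0,0,0,0,0],[-2,0,0,0,0,0]]'
```

```text
time_s: 10.95
eef_pos: [0.4829, 0.2413, 0.2273]
tool_rot: [-3.126, -0.279, -0.016]
wrist_force: [11.2, 2.4, -0.1]
gripper_width: 0.083
```

The lip rides at constant height and stops against something on the -x side. So it is resting on the neck behind the head, with the neck axis at z ≈ 0.161. I'll centre it in x with light contact, then slide.

```bash
python3 -m pendant '[[4,0,-1,0,0,0],[8,0,-1,0,0,0],[8,0,-1,0,0,0]]'; python3 -m pendant '[[0,-3,0,0,0,0],[0,-6,0,0,0,0],[0,-9,0,0,0,0],[0,-9,0,0,0,0]]'
```

```text
time_s: 11.25
eef_pos: [0.4855, 0.2418, 0.2271]
tool_rot: [-3.128, -0.282, 0.007]
wrist_force: [-0.5, -0.7, 5.6]
gripper_width: 0.079
time_s: 11.65
eef_pos: [0.4846, 0.2483, 0.2272]
tool_rot: [3.124, 0.281, -0.004]
wrist_force: [0.4, -5.4, 6.7]
gripper_width: 0.079
```

```bash
python3 -m pendant '[[0,-2,-2,0,0,0],[0,-5,-2,0,0,0],[0,-9,-2,0,0,0],[0,-9,-2,0,0,0]]'; python3 -m pendant '[[0,-4,0,0,0,0],[0,-8,0,0,0,0],[0,-8,0,0,0,0]]'
```

```text
time_s: 12.05
eef_pos: [0.482, 0.2599, 0.2276]
tool_rot: [-3.128, -0.282, 0.007]
wrist_force: [-0.3, 0.3, -6.3]
gripper_width: 0.083
time_s: 12.35
eef_pos: [0.4813, 0.2677, 0.2285]
tool_rot: [-3.129, -0.282, 0.003]
wrist_force: [-0.6, 1.5, -6.9]
gripper_width: 0.081
```

```bash
python3 -m pendant '[[0,-4,0.6,0,0,0],[0,-8,0.6,0,0,0],[0,-8,0.6,0,0,0]]'; python3 -m pendant '[[0,-2,0,0,0,0],[0,-4,0,0,0,0],[0,-4,0,0,0,0]]'
```

```text
time_s: 12.65
eef_pos: [0.4805, 0.275, 0.2282]
tool_rot: [3.128, 0.281, -0.002]
wrist_force: [0.0, 0.3, -7.5]
gripper_width: 0.08
time_s: 12.95
eef_pos: [0.4798, 0.2784, 0.2281]
tool_rot: [3.128, 0.281, -0.002]
wrist_force: [0.8, -1.7, -8.5]
gripper_width: 0.076
```

```bash
python3 -m pendant '[[0,-1,1,0,0,0],[0,-2,1,0,0,0],[0,-2,1,0,0,0]]'; python3 -m pendant '[[0,-1,0,0,0,0],[0,-2,0,0,0,0],[0,-2,0,0,0,0]]';python3 -m pendant '[[0,-1,0,0,0,0],[0,-2,0,0,0,0],[0,-2,0,0,0,0]]'
```

```text
time_s: 13.25
eef_pos: [0.4799, 0.2807, 0.2278]
tool_rot: [3.129, 0.281, 0.0]
wrist_force: [0.8, -2.9, -6.3]
gripper_width: 0.076
time_s: 13.55
eef_pos: [0.4798, 0.2814, 0.2277]
tool_rot: [3.126, 0.28, 0.0]
wrist_force: [1.0, -6.9, -6.3]
gripper_width: 0.081
time_s: 13.85
eef_pos: [0.4797, 0.282, 0.2277]
tool_rot: [3.123, 0.28, 0.0]
wrist_force: [1.6, -9.1, -6.5]
gripper_width: 0.083
```

Closed end felt (y stop at 0.281, 40 mm of travel). I'll unload it and lower into the seat.

```bash
python3 -m pendant '[[0,2,0,0,0,0],[0,4,0,0,0,0],[0,4,1,0,0,0],[0,4,3,0,0,0],[0,4,5,0,0,0],[0,4,5,0,0,0]]'; python3 -m pendant '[[0,0,1,0,0,0],[0,0,2,0,0,0],[0,0,2,0,0,0]]';  python3 -m pendant '[[0,0,1,0,0,0],[0,0,2,0,0,0],[0,0,2,0,0,0]]'
```

```text
time_s: 14.45
eef_pos: [0.4807, 0.2808, 0.2233]
tool_rot: [3.129, 0.281, 0.004]
wrist_force: [1.3, -3.8, -2.0]
gripper_width: 0.08
time_s: 14.75
eef_pos: [0.4804, 0.2807, 0.221]
tool_rot: [3.129, 0.281, 0.003]
wrist_force: [0.9, -4.0, -0.3]
gripper_width: 0.084
time_s: 15.05
eef_pos: [0.4803, 0.2806, 0.2188]
tool_rot: [3.129, 0.281, 0.002]
wrist_force: [2.6, -4.1, -2.3]
gripper_width: 0.08
```

```bash
python3 -m pendant '[[0,1,1,0,0,0],[0,1,1.5,0,0,0],[0,1,1.5,0,0,0]]'; python3 -m pendant '[[0,0,1,0,0,0],[0,0,2,0,0,0],[0,0,2,0,0,0]]'
python3 - <<'E'
from h import *
a=snap('side','s5')
def cr(i,x,y,w,h,s):
    o=cv2.resize(i[y:y+h,x:x+w],(w*s,h*s),interpolation=cv2.INTER_CUBIC); o=cv2.convertScaleAbs(o,alpha=1.5)
    for k in range(0,w,5): cv2.line(o,(k*s,0),(k*s,6),(0,0,255),1);cv2.putText(o,str(x+k),(k*s,16),0,.35,(0,0,255))
    for k in range(0,h,5): cv2.line(o,(0,k*s),(6,k*s),(0,0,255),1);cv2.putText(o,str(y+k),(8,k*s+4),0,.35,(0,0,255))
    return o
cv2.imwrite('pics/q7.png',cr(a['image'],220,110,50,75,8))
E
```

```text
time_s: 15.35
eef_pos: [0.4802, 0.2802, 0.2176]
tool_rot: [-3.128, -0.281, -0.001]
wrist_force: [1.4, -3.8, -0.6]
gripper_width: 0.081
time_s: 15.65
eef_pos: [0.4805, 0.2802, 0.2173]
tool_rot: [-3.128, -0.281, -0.003]
wrist_force: [-1.9, -3.6, 7.8]
gripper_width: 0.081
```

View pics/q7.png

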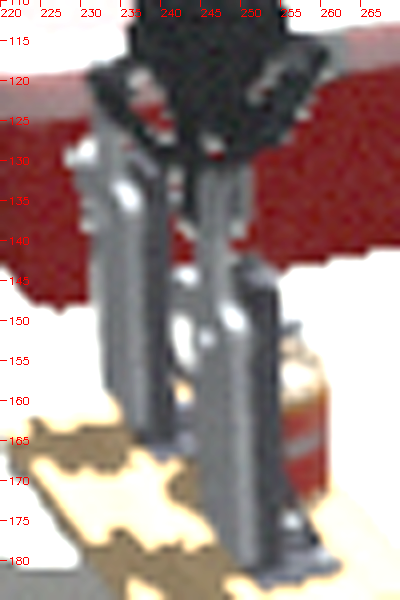

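Seated: it went down 10 mm below the lip contact, then hit a firm stop. In the picture the bracket hangs before the free upright at (248,150–180). I'll unload, open and withdraw.

```bash
python3 -m pendant '[[0,0,-1.5,0,0,0],[0,0,-3,0,0,0],[0,0,-3,0,0,0]]'; python3 -m pendant '[[0,0,0,0,0,0],[0,0,0,0,0,0],[0,0,0,0,0,0],[0,0,0,0,0,0],[0,0,0,0,0,0],[0,0,0,0,0,0]]' 40;  python3 -m pendant '[[0,0,-10,0,0,0],[0,0,-25,0,0,0],[0,0,-50,0,0,0],[0,0,-85,0,0,0],[0,0,-120,0,0,0],[0,30,-130,0,0,0],[0,75,-130,0,0,0],[0,120,-130,0,0,0],[0,165,-130,0,0,0],[0,210,-130,0,0,0]]';python3 -m pendant '[[0,50,0,0,0,0],[0,100,0,0,0,0],[0,100,0,0,0,0]]'
python3 - <<'E'
from h import *
a=snap('side','s6');b=snap('top','t6')
def cr(i,x,y,w,h,s):
    return cv2.convertScaleAbs(cv2.resize(i[y:y+h,x:x+w],(w*s,h*s),interpolation=cv2.INTER_CUBIC),alpha=1.4)
A=cr(a['image'],215,110,50,75,8)
B=np.vstack([cr(b['image'],105,172,80,60,5),cr(a['image'],255,222,80,60,5)])
cv2.imwrite('pics/q8.png',np.hstack([A,B]))
E
```

```text
time_s: 16.0
eef_pos: [0.4798, 0.28, 0.2176]
tool_rot: [-3.129, -0.281, 0.001]
wrist_force: [1.3, -2.7, -1.8]
gripper_width: 0.077
time_s: 16.6
eef_pos: [0.4799, 0.28, 0.2182]
tool_rot: [-3.129, -0.281, 0.0]
wrist_force: [-0.5, 0.3, -0.4]
gripper_width: 0.403
time_s: 17.6
eef_pos: [0.5178, 0.0716, 0.3504]
tool_rot: [3.129, 0.281, 0.005]
wrist_force: [0.5, -0.5, 0.7]
gripper_width: 0.399
time_s: 17.9
eef_pos: [0.536, -0.0312, 0.3497]
tool_rot: [3.127, 0.268, 0.003]
wrist_force: [-0.3, 0.8, -1.3]
gripper_width: 0.401
```

View pics/q8.png

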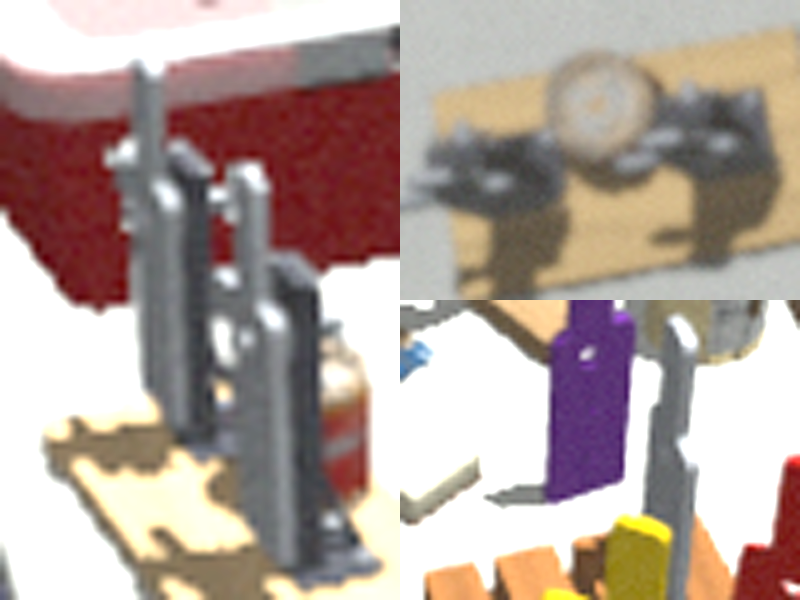

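The bracket hangs beside its neighbour, parallel to it, and the holed bracket is still in the batten. One last motion check, then I hand in.

```bash
python3 -m pendant '[[0,0,0,0,0,0],[0,0,0,0,0,0],[0,0,0,0,0,0],[0,0,0,0,0,0],[0,0,0,0,0,0],[0,0,0,0,0,0]]'
python3 - <<'E'
from h import *
from rig import sign_off
a=load('s6');c=snap('side','s7')
d=cv2.absdiff(a['image'],c['image'])[110:185,215:265];print('diff',d.mean(),d.max())
for z in(.157,.161,.165): print(z,proj(c,(.480,.280,z+.092)))
if d.mean()<4: print(sign_off())
E
```

```text
time_s: 18.6
eef_pos: [0.5351, -0.0248, 0.3482]
tool_rot: [3.129, 0.282, -0.0]
wrist_force: [-0.2, -0.1, 0.1]
gripper_width: 0.397
diff 2.0816 54
0.157 [246.00620232 131.27884385]
0.161 [245.98218732 130.35380814]
0.165 [245.9581161  129.42613383]
the job is handed in; nothing more can be done
None
```

The slotted bracket is off the batten and hanging on the stand's free stud. I handed the job in at about 18.7 s; no verdict is reported.

**How it went:** I took the bracket by its tab from the near kerf and lowered its lip until it touched. I moved it gently in x to confirm the lip was on the neck behind the head. Then I slid it about 40 mm to the closed end, lowered it about 10 mm into the seat, let go and moved clear.

**Stud height:** by touch, the neck's axis is about 161 mm up.

**Force:** the highest contact reading was about 20 N vertically, once the bracket's own 5 N weight is allowed for. Combined with the sideways force in the same reading, it was about 22 N, under the 25 N limit. I read the force only at the end of each move, so brief peaks in between were not seen.

**Last checks:**
- **Bracket:** it hangs upright and parallel to its neighbour. Its tab top was read off the picture at about (246.6, 131), against a predicted (246, 130.4) when seated, roughly 3 mm apart.
- **Steadiness:** two pictures about 0.7 s apart differ by 2 grey levels on average round the stand, so I took it as still. A few pixels differed by up to 54, and I did not look into those.
- **Other parts:** the hung bracket, the holed bracket and the yellow, purple and red look-alikes are in place in the pictures.
- **Gripper:** it was empty and clear of everything, with the wrist force near zero.

**Small disagreement:** the drop into the seat measured 10 mm by the arm, against 8 mm nominal. I put this down to slip in the grip or the arm giving slightly under load; it still ended in a firm stop.

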